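Slide a block plug along its fence into the docking socket and press it home

ROBOT

A 6-joint arm with a two-finger parallel gripper is mounted at the origin on a cart in front of the work surface, level with it; the furniture and walls round the work are solid. World frame = base frame: x ahead of the robot, y to its left, z up, the work surface at z = 0. Lengths are in m, angles in rad, forces in N, time in s.
With the tool pointing down it reaches from about 0.325 to 0.9 m from the base axis. Payload 6.1 kg.
Tool frame: the origin (TCP) lies between the finger pads; the fingertips stand ahead of it and the grasp point (between the pads) lies 6 mm ahead of it (ctrl.tip_extent is the z of the fingertips in the tool frame, in m); z points along the fingers, y is the line along which they close (so a half turn about z gives the same grasp; the last joint's range is limited). The gripper opens to 85 mm and grips with 20 to 120 N. Pads are 22 mm wide; open, the fingers measure 114 mm over their backs; the gripper's body (76 mm by 85 mm) begins 54 mm behind the grasp point. The pads swing forward as they close: fully open they stand 13 mm farther back than shut.
Start: joints at [-1.386, 0.22, 1.526, -0, 1.395, -0.126], TCP at [0.191, -0.595, 0.256] pointing down, gripper open.
Joint ranges: [-2.98, 2.98], [-0.91, 2.08], [0.09, 2.57], [-1.24, 4.39], [0.2, 2.65], [-2.68, 2.68]. Speed limits (rad/s): [2.57, 2.57, 3.01, 3.14, 3.14, 3.14].

INTERFACE

Orientations are given as a unit quaternion [w, x, y, z].
In Python, from station import ctrl gives the robot as it stands.
- The arm moves only by the tool apply_moves, never from a script. Its argument "moves" is a list that holds one entry, the list of rows, each a list of 7 numbers: the turn, a rotation vector about the world's x, y, z normalised to -1 to 1, where 1 is 90 degrees, then the shift along the world's x, y, z normalised to -1 to 1, where 1 is 0.12 m, then the opening, from -1 (shut) to 1 (fully open). In form: [[[rx, ry, rz, tx, ty, tz, fingers], ...]]. A call has 1 to 5 rows; each row shifts and turns the commanded pose from where the row before left it; what a row does not reach is not made up. A row lasts 1/12 s, in which the tool goes at most 41.7 mm and 7.16 degrees, less where a joint would pass 70% of its speed; a pose out of reach is approached as far as the arm can. A call with a number of a shift or a turn outside -1 to 1 is refused whole. A call with a gripper value outside its range is refused whole. The fingers move at their own pace and stop on an object; "squeeze" is the grip in N (left out, the last holds). Time passes only in rows, so rows that do not move let the fingers close. It gives the time, the measured TCP pose, the force, the opening and the grip force at its end, in the units of the state.
- ctrl.observe(): the state, without advancing time (a new reading comes with each control period).
- ctrl.snapshot(name): name is "side" or "top" or "wrist"; returns (picture, depth): 400x640x3 uint8, red, green, blue; 400x640 float32, m along the optical axis (not along the pixel's ray), 0 where there is no reading.
- ctrl.calibration(name): a dict with "fov_y" (degrees; the focal length in pixels is half the picture's height over the tangent of half this angle, whatever the lens; pixels are square), "cx", "cy" (the principal point, pixels), "R" (3x3) and "t" (3): a world point X has camera coordinates R X + t. Camera axes: x right, y down, z forward; pixel columns grow to the right and rows downward; lengths in m; the calibration is good to about 2 mm. A picture is of the moment at which its call begins: read the wrist's pose just before it. calibration takes no time and is no camera call; for the wrist camera it gives the pose at the moment of the call.
- ctrl.job_done(): hands the job in; it is judged then, once.
The state is a dict: "clock": time; "joint_pos": joint angles; "dq": joint speeds; "effort": joint torques, N m; "tool_pos": TCP position; "ee_rot": TCP orientation; "wrist_force": force on the tool from outside, world axes, zero at the start; "wrist_torque": the same for the moment, N m; "gripper_width": finger opening in m; "grasp_force": force on a finger pad.
Only numpy, scipy, OpenCV 4.12 (cv2) and the standard library are available. Lean on these libraries where they do the work, as an engineer would, in place of code of your own. Each camera call takes 0.05 s, during which the arm holds its last target. There are 200 camera calls.

TASK

The black block plug stands on the deck of the docking station beside its socket. Without lifting it, push it flat against the station's fence, slide it along the fence until it drops into the mouth of the rectangular socket, then press it straight down until it sits fully home and level. Do not ram it, leave it released, and leave the beaker, the jar and the resin mount where they stand.

Things in the scene. Friction and masses are not known exactly. Their poses are not given: they have to be found in the camera images.
- station: Grey docking station, fixed, 170 mm (x) by 320 mm (y), 54.5 mm high. Origin on the worktop; x points away from the robot (within 0.2 rad), y left along the fence, z up. Its flat grey deck, top at z = 40 mm, spans at least x -90..+44, y -125..+115 mm. In it is one rectangular socket hole, 91 mm in x by 97 mm in y, chamfered, centred at x = 0, so a plug against the fence is in line with it.
- fence_mid (a point): Middle of the aluminium fence's upper front edge, station (44, 0, 54.5) mm. The fence is straight, runs along the station's y on the deck's far side, its face looks to -x and stands 14.5 mm above the deck. Axes as the station's.
- socket_nominal (a point): Point at deck height, station (0, 60, 40) mm, where the socket's centre would be if the deck stood in mid-range. The deck is clamped up to 15 mm either way along y and the true place is NOT reported: find it by touch (the plug drops 4 to 6 mm onto the contact carriage, the hole's floor, and the hole's far wall then stops it) or by camera. Axes as the station's.
- plug: Black block plug with grey top panel, a box 88 mm (x) by 94 mm (y) by 36 mm, 0.22 to 0.45 kg, too wide to grip. Origin: centre of underside, z up. Starts on the deck at station x -26..-17, y -98..-78 mm, turned up to 0.2 rad. Smooth: slides on deck and fence with friction 0.24 to 0.36. Push with 10 to 20 N, never over 60.
- plug_top (a point): Centre of the plug's flat top, 36 mm above its origin, the place to press. Height above the worktop: 76 mm on the deck, 70 to 72 mm dropped in the socket mouth, 56 mm fully home (16 mm of the plug stay above the deck).
- contacts (a joint): Depth of the contact carriage in the socket: 0 to 0.002 m at the start (up), 0.016 m = end stop, plug fully home. It moves straight down with about 9 N of friction, has no spring and stays where it is pressed to.
- beaker: Clear beaker, 54 mm wide, 70 mm high, near the robot at the left; bystander, leave alone. Origin at the centre of its underside.
- jar_1: White lidded jar, 46 mm wide, 45 mm high, beyond the station; bystander, leave alone. Origin at the centre of its underside.
- mount_4: Small pale round resin mount, 25 mm wide, 10 mm high, right of the little vice; bystander, leave alone. Origin at the centre of its underside.
There are look-alikes about, which are no part of the job. What is meant by the plug is not turquoise, and is the larger of those in its own colour.

How it is judged:
On the way, in this order (a step that is already met when the one before it is completed fails the run):
1. the plug lies flat against the fence, still up on the deck (x of plug in the frame of station above -0.004 m and angle between the x axis of plug and the x axis of station, either way round below 0.05 rad and z of plug in the frame of station above 0.038 m), for 0.1 s.
2. the plug has dropped level into the socket mouth and is not yet pressed down (z of plug in the frame of station below 0.0372 m and angle between plug's own z axis and vertical below 0.04 rad and value of joint contacts below 0.008 m), for 0.1 s.
3. the plug is pressed fully home (z of plug in the frame of station below 0.0225 m and value of joint contacts above 0.0135 m), for 0.2 s.
At the end, for the whole second after the job is handed in: The plug sits in the socket within 2.5 mm of fully home, contact carriage at least 13.5 mm down, level within 2 degrees, square to the station within 0.06 rad, in line with the fence within 4 mm, 40 to 80 mm along it, at rest and released (all of step 3 and angle between plug's own z axis and vertical below 0.035 rad and angle between the x axis of plug and the x axis of station, either way round below 0.06 rad and x of plug in the frame of station between -0.004 and 0.004 m and y of plug in the frame of station between 0.04 and 0.08 m and linear speed of plug below 0.01 m/s and contact force between plug and the fingers below 0.1 N); the robot touches nothing.
It fails at once if the plug is lifted more than 12 mm off the deck (z of plug in the frame of station above 0.052 m).
It fails at once if the plug is rammed with more than 60 N (contact force between plug and the fingers above 60 N or contact force between plug and the arm above 60 N).
It fails at once if the beaker, the jar or the resin mount is moved by more than 20 mm (distance of any of beaker, jar_1, mount_4 from where it was at the start of the episode above 0.02 m).
It also fails if it takes over 58 s, if anything falls off the work surface, if the arm or the gripper's body presses on something with over 40 N, if the wrist force passes 120 N, or if a joint passes its speed limit or range.

## Working session

There is one attempt and no reset: what is moved stays moved. The work goes in short steps, Python scripts to look and compute and a tool call to move; the robot and the scene stay as the last step left them, time stands still between calls to the robot, and variables do not carry over. Pictures are saved under pics/ and viewed, at most 13 in all, crops included, and the job is handed in when it is done.

Besides the shell and the picture viewer there is one more tool, called after ">>>" as name([rows], argument=value, ...), one row to a line, values as JSON. apply_moves: Moves the arm, as the interface text tells. Its arguments: {"type":"object","properties":{"moves":{"type":"array"},"squeeze":{"type":"number"}},"required":["moves"]}

```bash
mkdir -p pics; ls
cat > h.py <<'E'
import numpy as np, cv2
from station import ctrl
def snap(n):
    c=ctrl.calibration(n); p,d=ctrl.snapshot(n); return c,p,d
def f(c,h=400): return h/2/np.tan(np.radians(c['fov_y'])/2)
def ray(c,u,v,z):
    R=np.array(c['R']);t=np.array(c['t']);F=f(c)
    d=R.T@np.array([(u-c['cx'])/F,(v-c['cy'])/F,1]);o=-R.T@t
    return o+d*(z-o[2])/d[2]
def dep(c,u,v,D):
    R=np.array(c['R']);t=np.array(c['t']);F=f(c);z=D[int(v),int(u)]
    return R.T@(np.array([(u-c['cx'])/F*z,(v-c['cy'])/F*z,z])-t)
def proj(c,X):
    q=np.array(c['R'])@X+c['t'];return q[:2]/q[2]*f(c)+[c['cx'],c['cy']]
E
python3 - <<'E'
from h import *
for n in ('top','side'):
    c,p,d=snap(n); print(n,c['fov_y'],c['cx'],c['cy'],(-np.array(c['R']).T@c['t']).round(3)); np.savez(f'{n}0.npz',p=p,d=d)
    cv2.imwrite(f'pics/{n}0.png',p[:,:,::-1])
print(ctrl.observe(),ctrl.tip_extent)
E
```

```text
pics
top 51.90936246907442 325.8468116925038 196.83122195551775 [0.356 0.066 1.285]
side 44.42471226822659 323.9930951999467 198.68704100038062 [-0.022  1.072  1.067]
{'clock': 0.1, 'joint_pos': array([-1.38612503e+00,  2.21142536e-01,  1.52748519e+00,  3.25992545e-05,
        1.39472774e+00, -1.26059424e-01]), 'dq': array([-0.00042189, -0.00125025, -0.0021273 , -0.0008334 ,  0.00089424,
       -0.00042049]), 'effort': array([ 8.24212348e-04, -4.98243856e+01, -3.90548265e+01, -3.33954094e-04,
        5.56344021e-03, -2.09274918e-05]), 'tool_pos': array([ 0.19103367, -0.59456218,  0.25531764]), 'ee_rot': array([-8.81498081e-04,  9.87955121e-01,  1.54738173e-01, -9.78851965e-06]), 'wrist_force': array([-0.58718341,  0.06239238,  0.35964774]), 'wrist_torque': array([0.00373149, 0.03110175, 0.05828644]), 'grasp_force': 0.0, 'gripper_width': 0.08553948136889233} 0.025
```

View pics/top0.png

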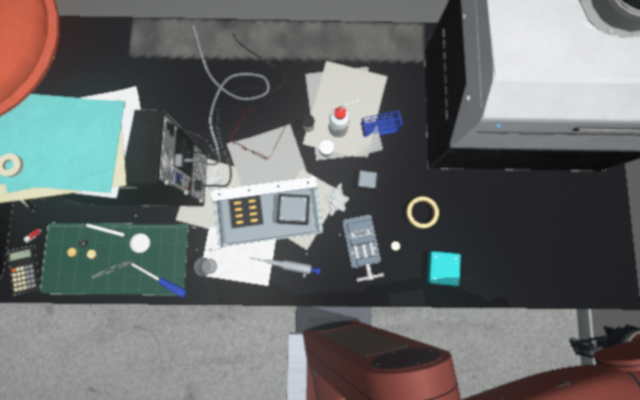

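View pics/side0.png

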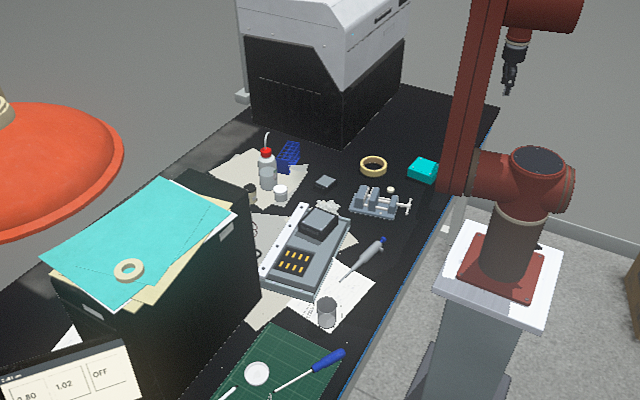

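The top view shows the station around (268,212), with its white fence on the far side at row ~190 and the gold-floored socket at (246,211). There are three candidates for the plug:
- **(293,208):** black with a grey panel, on the deck. It is the larger black one, so it fits.
- **(368,179):** a small black/grey block off the station, so too small.
- **(445,267):** turquoise, so ruled out.

The beaker is at (205,267), the jar at (326,148) and the mount at (395,246). I'll confirm the plug in a crop and measure.

Run:
```python
from h import *
z=np.load('top0.npz');p,d=z['p'],z['d'];c=ctrl.calibration('top')
cv2.imwrite('pics/crop.png',cv2.resize(p[165:265,195:395,::-1],None,fx=4,fy=4,interpolation=cv2.INTER_CUBIC))
for u,v in [(293,209),(246,225),(280,225),(246,211),(368,179),(326,148),(395,246),(205,267),(215,190),(316,181)]: print(u,v,dep(c,u,v,d).round(4))
```

```text
293 209 [0.5166 0.1472 0.0738]
246 225 [0.4728 0.2951 0.014 ]
280 225 [0.4714 0.1874 0.0425]
246 211 [0.5137 0.2932 0.0351]
368 179 [ 0.6207 -0.0819  0.0266]
326 148 [0.7139 0.051  0.0443]
395 246 [ 0.4139 -0.1664  0.01  ]
205 267 [3.433e-01 4.175e-01 4.000e-04]
215 190 [0.5748 0.3871 0.0506]
316 181 [0.6171 0.0811 0.0017]
```

View pics/crop.png

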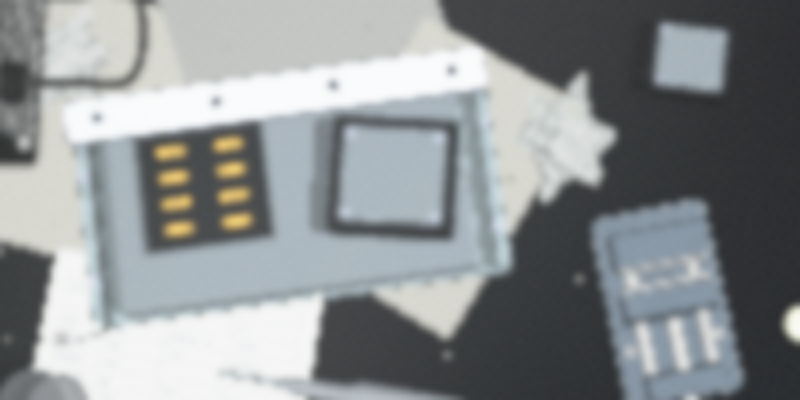

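The crop confirms the plug: grey-panelled black block, centre (395,175) in the crop. The socket is at crop (205,190), and the smaller look-alike at (690,57) is off the station. Next I'll move the wrist camera over the station with the fingers shut.

>>> apply_moves([
  [[0,0,-0.006,0.108,0.319,0.031,-1],[0,0,-0.006,0.108,0.319,0.031,-1],[0,0,-0.006,0.108,0.319,0.031,-1],[0,0,-0.006,0.108,0.319,0.031,-1],[0,0,-0.006,0.108,0.319,0.031,-1]],
], squeeze=20)

```text
clock: 0.52
tool_pos: [0.256, -0.4016, 0.2743]
ee_rot: [-0.001, 0.991, 0.131, -0.0]
wrist_force: [1.7, -0.8, 0.0]
gripper_width: 0.0253
grasp_force: 0.0
```

>>> apply_moves([
  [[0,0,-0.006,0.108,0.319,0.031,-1],[0,0,-0.006,0.108,0.319,0.031,-1],[0,0,-0.006,0.108,0.319,0.031,-1],[0,0,-0.006,0.108,0.319,0.031,-1],[0,0,-0.006,0.108,0.319,0.031,-1]],
])

```text
clock: 0.93
tool_pos: [0.3206, -0.2103, 0.2934]
ee_rot: [-0.0, 0.994, 0.107, 0.0]
wrist_force: [0.5, -0.2, 0.3]
gripper_width: -0.0001
grasp_force: 0.0
```

>>> apply_moves([
  [[0,0,-0.006,0.108,0.319,0.031,-1],[0,0,-0.006,0.108,0.319,0.031,-1],[0,0,-0.006,0.108,0.319,0.031,-1],[0,0,-0.006,0.108,0.319,0.031,-1],[0,0,-0.006,0.108,0.319,0.031,-1]],
])

```text
clock: 1.35
tool_pos: [0.3854, -0.0188, 0.3123]
ee_rot: [0.0, 0.996, 0.084, 0.0]
wrist_force: [0.4, -0.5, -0.7]
gripper_width: -0.0001
grasp_force: 0.0
```

>>> apply_moves([
  [[0,0,-0.006,0.108,0.319,0.031,-1],[0,0,-0.006,0.108,0.319,0.031,-1],[0,0,-0.006,0.108,0.319,0.031,-1],[0,0,-0.006,0.108,0.319,0.031,-1],[0,0,0,0,0,0,-1]],
])

```text
clock: 1.77
tool_pos: [0.4381, 0.1382, 0.3271]
ee_rot: [-0.002, 0.998, 0.069, 0.0]
wrist_force: [-0.5, -0.1, -0.3]
gripper_width: 0.0001
grasp_force: 0.0
```

Run:
```python
from h import *
c,p,d=snap('wrist'); np.savez('w1.npz',p=p,d=d,**{k:np.array(v) for k,v in c.items()})
cv2.imwrite('pics/w1.png',p[:,:,::-1]); print(c['fov_y'],c['cx'],c['cy'],(-np.array(c['R']).T@c['t']).round(3),np.array(c['R']).round(2))
```

```text
59.023812754404304 320.3741447997986 203.05440555742024 [0.504 0.148 0.444] [[ 0.14 -0.99 -0.  ]
 [-0.95 -0.13  0.27]
 [-0.26 -0.03 -0.96]]
```

View pics/w1.png

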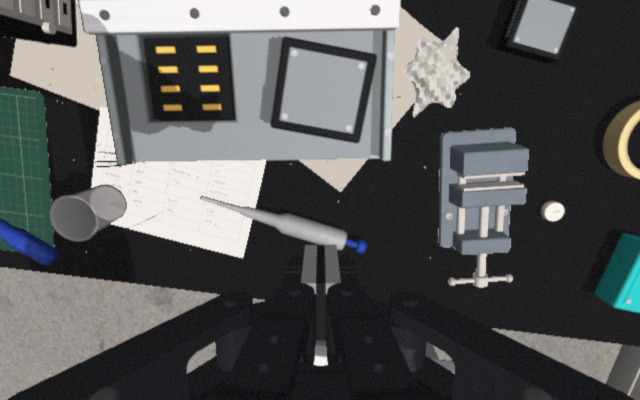

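The wrist view shows the station nearly square to the camera. The fence front edge is at row ~30, the socket spans about (143..235, 35..122) and the plug top is centred near (325,88). I'll extract exact numbers.

```bash
cat > meas.py <<'E'
from h import *
def mr(mask,lo,pt):
    n,l,s,ce=cv2.connectedComponentsWithStats(mask.astype(np.uint8),connectivity=4)
    k=l[pt[1],pt[0]]; return s[k],(l==k)
if __name__=='__main__':
    z=np.load('w1.npz');p,d=z['p'],z['d'];c={k:z[k] for k in('fov_y','cx','cy','R','t')}
    g=p.astype(int).sum(2)/3
    for u,v in [(325,88),(190,60),(260,140),(190,10),(264,100)]: print(u,v,p[v,u],dep(c,u,v,d).round(4))
    # fence edge: drop from white along columns
    P=[]
    for u in range(130,385,5):
        col=g[:60,u]; df=np.diff(col); v=np.argmin(df[5:50])+5
        w=-df[v-1:v+2]; vv=v+.5+(w@[-1,0,1])/w.sum(); P.append(ray(c,u,vv,.0545)[:2])
    P=np.array(P); 
    for _ in range(3):
        k=np.polyfit(P[:,1],P[:,0],1); r=P[:,0]-np.polyval(k,P[:,1]); P=P[abs(r)<max(.001,2*r.std())]
    yaw=-np.arctan(k[0]); print('fence',k,'yaw',yaw,len(P),r.std())
    print('row190',g[20:50,190].astype(int)); print('row60',g[70,130:160].astype(int),g[70,225:250].astype(int)); print('col190',g[110:130,190].astype(int))
    s,m=mr((g>80),0,(325,88)); cn=max(cv2.findContours(m.astype(np.uint8),0,2)[0],key=cv2.contourArea)
    q=np.array([ray(c,*x[0],.076)[:2] for x in cn],np.float32)*1000
    print('panel',s,cv2.minAreaRect(q))
    n=(g<55)
    s,m=mr(n,0,(190,75));print('sock',s); cn=max(cv2.findContours(m.astype(np.uint8),0,2)[0],key=cv2.contourArea)
    for h in(.04,.034):
        q=np.array([ray(c,*x[0],h)[:2] for x in cn],np.float32)*1000; print(cv2.minAreaRect(q))
    s,m=mr(n,0,(278,80));print('plugblack',s)
    if s[4]<60000:
        cn=max(cv2.findContours(m.astype(np.uint8),0,2)[0],key=cv2.contourArea);q=np.array([ray(c,*x[0],.076)[:2] for x in cn],np.float32)*1000; print(cv2.minAreaRect(q))
E
python3 meas.py
```

```text
325 88 [166 169 171] [0.5218 0.1475 0.0774]
190 60 [38 38 36] [0.5322 0.2962 0.0352]
260 140 [163 168 169] [0.4579 0.2124 0.0395]
190 10 [165 162 163] [0.5769 0.2898 0.0581]
264 100 [109 111 113] [0.5019 0.2121 0.0399]
fence [-0.155456    0.60357749] yaw 0.15422157254896451 44 0.0001098102027228649
row190 [246 245 246 246 247 246 246 245 245 242 223 173 115  94  71  64  56  44
  35  35  33  35  39  33  36  32  38  37  33  32]
row60 [106 108 108 110 109 106 110 106 108 104  93  81  72  56  46  48  44  34
  26  25  16  23  26  25  21  25  19  37  72 114] [ 38  34  34  36  29  22  55 100 136 157 164 165 164 164 167 165 163 165
 164 165 162 164 164 164 164]
col190 [ 26  23  25  23  26  22  19  25  24  21  45  76  96 102 108 110 109 112
 119 141]
panel [ 279   47   89   87 5816] ((518.430908203125, 149.95278930664062), (77.40556335449219, 70.9805679321289), 87.7262954711914)
sock [ 143   35   92   86 5946]
((511.955078125, 295.88970947265625), (86.69879150390625, 94.8437271118164), 8.869349479675293)
((512.06640625, 298.0773010253906), (87.98495483398438, 96.25064849853516), 8.869345664978027)
plugblack [ 271   38  105  104 2262]
((518.322998046875, 150.19754028320312), (91.55288696289062, 85.47481536865234), 87.73274230957031)
```

Measurements from the wrist view:
- **Station:** yaw 0.154.
- **Plug:** station x ≈ -17 mm, relative yaw ≈ -0.195. This agrees with the stated ranges.
- **Socket:** 145 mm ahead of the plug along the fence, at x ≈ -1 mm.

Next I'll lower the shut fingers on the near side of the plug.

>>> apply_moves([
  [[0,0,0.002,0.028,-0.022,-0.333,-1],[0,0,0.002,0.028,-0.022,-0.333,-1],[0,0,0.002,0.028,-0.022,-0.333,-1],[0,0,0.002,0.028,-0.022,-0.333,-1],[0,0,0.002,0.028,-0.022,-0.333,-1]],
])

```text
clock: 2.23
tool_pos: [0.4537, 0.1178, 0.1254]
ee_rot: [0.0, 0.997, 0.073, 0.0]
wrist_force: [1.1, 0.4, -0.1]
gripper_width: 0.0002
grasp_force: 0.0
```

>>> apply_moves([
  [[0,0,0,0,0,-0.15,-1],[0,0,0,0,0,0,-1]],
])

```text
clock: 2.4
tool_pos: [0.4496, 0.1174, 0.1038]
ee_rot: [0.0, 0.997, 0.073, -0.005]
wrist_force: [-0.4, 0.0, 0.3]
gripper_width: -0.0
grasp_force: 0.0
```

>>> apply_moves([
  [[0,0,0.005,0,0.06,-0.15,-1],[0,0,0.003,0,0,-0.1,-1],[0,0,0,0,0,0,-1]],
])

```text
clock: 2.65
tool_pos: [0.4532, 0.1256, 0.0784]
ee_rot: [0.0, 0.997, 0.08, -0.001]
wrist_force: [-0.3, -0.4, -0.2]
gripper_width: -0.0
grasp_force: 0.0
```

Run:
```python
from h import *
c,p,d=snap('wrist'); cv2.imwrite('pics/w2.png',p[:,:,::-1]);o=ctrl.observe();print(o['tool_pos'],o['wrist_force'],o['ee_rot'])
```

```text
[0.45387891 0.12568865 0.07956719] [ 0.77572188  0.29342634 -0.16550718] [ 1.21486978e-04  9.96822452e-01  7.96535428e-02 -5.45680899e-04]
```

View pics/w2.png

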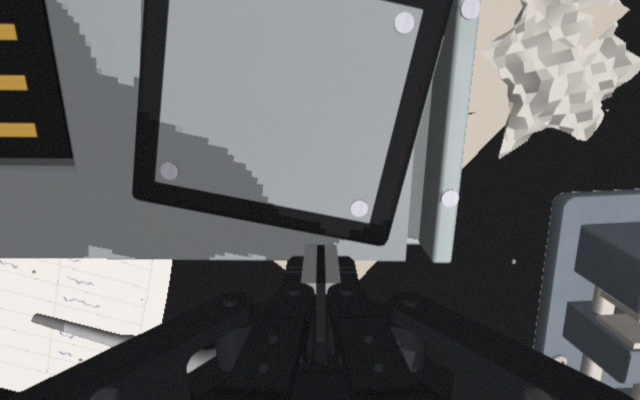

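The fingertips at (321,250) stand just short of the plug's near face, to the right of its centre, as planned. Now I push toward the fence.

>>> apply_moves([
  [[0,0,0,0.033,0.005,-0.04,-1],[0,0,0,0.033,0.005,0,-1],[0,0,0,0.033,0.005,0,-1],[0,0,0,0.033,0.005,0,-1]],
])

```text
clock: 3.03
tool_pos: [0.4711, 0.1286, 0.0753]
ee_rot: [0.0, 0.997, 0.08, 0.001]
wrist_force: [-1.1, -0.3, -0.1]
gripper_width: -0.0
grasp_force: 0.3
```

>>> apply_moves([
  [[0,0,0,0.025,0.004,0,-1],[0,0,0,0.025,0.004,0,-1]],
])

```text
clock: 3.2
tool_pos: [0.4767, 0.1297, 0.0748]
ee_rot: [0.0, 0.997, 0.08, 0.0]
wrist_force: [-0.4, -0.4, 0.2]
gripper_width: -0.0
grasp_force: 0.4
```

Run:
```python
from h import *
c,p,d=snap('wrist')
for u,v in [(460,150),(430,150),(420,240),(440,200)]: print(dep(c,u,v,d).round(4))
```

```text
[0.5341 0.0777 0.035 ]
[0.5302 0.0826 0.0095]
[0.4803 0.0752 0.007 ]
[0.5098 0.0797 0.0324]
```

>>> apply_moves([
  [[0,0,0,0.02,0.003,0,-1],[0,0,0,0.02,0.003,0,-1]],
])

```text
clock: 3.42
tool_pos: [0.4807, 0.1304, 0.0743]
ee_rot: [0.0, 0.997, 0.08, -0.0]
wrist_force: [-1.8, -0.3, 0.5]
gripper_width: -0.0002
grasp_force: 0.4
```

>>> apply_moves([
  [[0,0,0,0.016,0.0025,0,-1],[0,0,0,0.016,0.0025,0,-1]],
])

```text
clock: 3.58
tool_pos: [0.4836, 0.1308, 0.074]
ee_rot: [0.0, 0.997, 0.08, -0.002]
wrist_force: [-9.2, -1.8, 3.7]
gripper_width: -0.0
grasp_force: 4.5
```

>>> apply_moves([
  [[0,0,0,0.012,0.002,0,-1],[0,0,0,0,0,0,-1]],
])

```text
clock: 3.75
tool_pos: [0.4836, 0.1309, 0.0734]
ee_rot: [0.0, 0.997, 0.08, -0.003]
wrist_force: [-8.1, -1.9, 4.4]
gripper_width: 0.0005
grasp_force: 4.2
```

Run:
```python
from h import *
c,p,d=snap('wrist'); cv2.imwrite('pics/w3.png',p[:,:,::-1]);o=ctrl.observe();print(o['tool_pos'],o['wrist_force'])
```

```text
[0.48363964 0.13085907 0.07340917] [-7.97423101 -1.99465664  3.56974175]
```

View pics/w3.png

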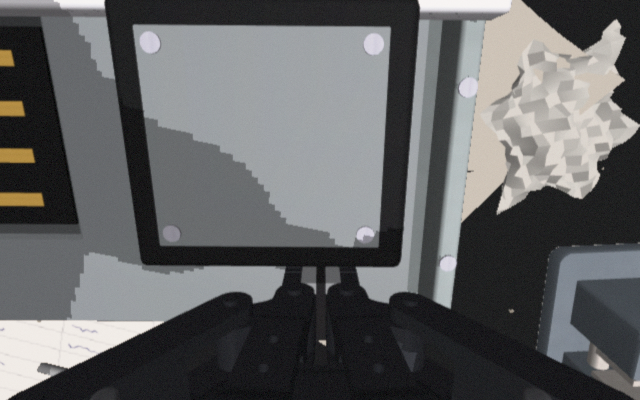

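The plug is square against the fence: its top spans columns 110–418 with the far edge at the fence line. Next I back off, go over and come down at its right face.

>>> apply_moves([
  [[0,0,0,-0.165,-0.026,0,-1],[0,0,0,0,0,0.3,-1],[0,0,0,0,0,0.25,-1],[0,0,0,0.196,-0.127,0,-1],[0,0,0,0.196,-0.127,0,-1]],
])

```text
clock: 4.22
tool_pos: [0.5155, 0.0981, 0.1436]
ee_rot: [-0.0, 0.997, 0.081, 0.003]
wrist_force: [-0.0, 0.0, -0.5]
gripper_width: -0.0001
grasp_force: 0.0
```

>>> apply_moves([
  [[0,0,0,0.196,-0.127,0,-1],[0,0,0,0,0,0,-1]],
])

```text
clock: 4.38
tool_pos: [0.541, 0.0799, 0.1416]
ee_rot: [0.001, 0.997, 0.079, 0.002]
wrist_force: [-1.2, 0.3, -0.4]
gripper_width: 0.0001
grasp_force: 0.0
```

```bash
cat > st.py <<'E'
from h import *
def st(P,yaw=.1542):
    e=np.array([np.cos(yaw),np.sin(yaw)]);ey=np.array([-e[1],e[0]])
    return np.array([e@P[:2]-.5525,ey@P[:2]])
if __name__=='__main__':
    c,p,d=snap('wrist');o=ctrl.observe();print(o['tool_pos'],st(o['tool_pos']),o['wrist_force'])
    np.savez('w.npz',p=p,d=d); g=p.mean(2)
    cv2.imwrite('pics/w.png',p[:,:,::-1])
E
python3 st.py; cp pics/w.png pics/w4.png
```

```text
[0.53886809 0.08109252 0.14084016] [-0.00757076 -0.00263423] [-0.17552287  0.1855036  -0.51378869]
```

View pics/w4.png

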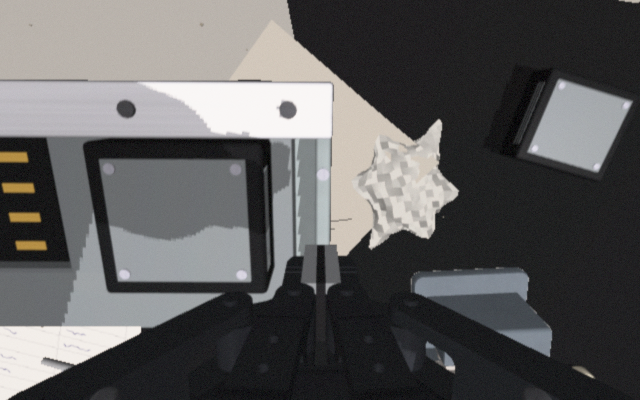

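Run:
```python
from h import *; from st import st
z=np.load('w.npz');c=ctrl.calibration('wrist')
for u,v in [(270,145),(268,290),(88,145),(110,290)]: print(st(ray(c,u,v,.076)).round(4))
for v in (150,200,250): print(st(ray(c,295,v,.04)).round(4), dep(c,310,v,z['d']).round(4))
```

```text
[0.0403 0.0247]
[-0.0423  0.0286]
[0.0398 0.1179]
[-0.0427  0.1192]
[0.0335 0.0145] [0.5741 0.0955 0.0057]
[0.0017 0.0149] [0.5378 0.09   0.0061]
[-0.0327  0.0154] [0.549  0.0883 0.1257]
```

>>> apply_moves([
  [[0,0,0,-0.033,-0.005,-0.27,-1],[0,0,0,0,0,-0.25,-1],[0,0,0,0,0,0,-1]],
])

```text
clock: 4.68
tool_pos: [0.5274, 0.0821, 0.072]
ee_rot: [-0.001, 0.997, 0.08, -0.006]
wrist_force: [-1.4, 1.5, -1.8]
gripper_width: 0.0
grasp_force: 0.0
```

>>> apply_moves([
  [[0,0,0,-0.003,0.04,0.01,-1],[0,0,0,-0.003,0.04,0,-1],[0,0,0,-0.003,0.04,0,-1],[0,0,0,-0.003,0.04,0,-1]],
])

```text
clock: 5.02
tool_pos: [0.5328, 0.1018, 0.0814]
ee_rot: [0.0, 0.997, 0.08, 0.002]
wrist_force: [-0.2, -0.6, 0.6]
gripper_width: -0.0001
grasp_force: 0.4
```

>>> apply_moves([
  [[0,0,0,-0.003,0.05,0,-1],[0,0,0,-0.003,0.05,0,-1],[0,0,0,-0.003,0.05,0,-1]],
])

```text
clock: 5.27
tool_pos: [0.5307, 0.1197, 0.0799]
ee_rot: [0.0, 0.997, 0.08, 0.001]
wrist_force: [-0.2, -1.1, 0.2]
gripper_width: 0.0001
grasp_force: 0.3
```

```bash
python3 st.py
```

```text
[0.53042511 0.12062779 0.07961878] [-0.00984136  0.0377287 ] [-0.73686188 -0.2051698  -0.60590098]
```

>>> apply_moves([
  [[0,0,0,-0.0035,0.05,-0.008,-1],[0,0,0,-0.0035,0.05,-0.008,-1],[0,0,0,-0.0035,0.05,-0.008,-1],[0,0,0,-0.0035,0.05,-0.008,-1],[0,0,0,-0.0035,0.05,0,-1]],
])

```text
clock: 5.73
tool_pos: [0.5279, 0.1495, 0.0749]
ee_rot: [0.0, 0.997, 0.08, -0.0]
wrist_force: [0.4, -0.8, -0.2]
gripper_width: 0.0001
grasp_force: 0.3
```

```bash
python3 st.py;  cp pics/w.png pics/w5.png
```

```text
[0.5278462  0.15045128 0.07503608] [-0.00780909  0.06759442] [-0.32111381  0.81204224 -0.10247923]
```

View pics/w5.png

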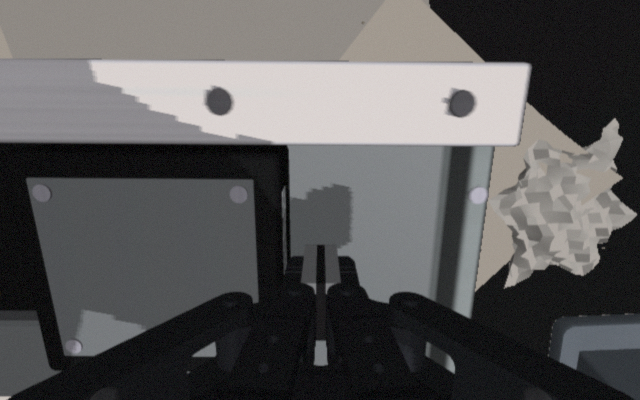

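The plug is sliding flush along the fence, with its far edge still on the fence line. I'll continue.

>>> apply_moves([
  [[0,0,0,-0.0035,0.05,0,-1],[0,0,0,-0.0035,0.05,0,-1],[0,0,0,-0.0035,0.05,0,-1],[0,0,0,-0.0035,0.05,0,-1],[0,0,0,-0.0035,0.05,0,-1]],
])

```text
clock: 6.2
tool_pos: [0.5261, 0.1796, 0.0753]
ee_rot: [-0.0, 0.997, 0.08, -0.0]
wrist_force: [-1.2, -2.2, 0.0]
gripper_width: -0.0003
grasp_force: 0.3
```

>>> apply_moves([
  [[0,0,0,-0.002,0.03,0,-1],[0,0,0,-0.002,0.03,0,-1],[0,0,0,-0.002,0.03,0,-1],[0,0,0,-0.002,0.03,0,-1],[0,0,0,-0.002,0.03,0,-1]],
])

```text
clock: 6.62
tool_pos: [0.525, 0.1973, 0.0754]
ee_rot: [-0.0, 0.997, 0.08, 0.0]
wrist_force: [-0.0, -0.4, -0.6]
gripper_width: 0.0003
grasp_force: 0.2
```

```bash
python3 st.py
```

```text
[0.5248724  0.19776958 0.07534419] [-0.00348     0.11480803] [-0.92505565  1.17878212  0.58349092]
```

>>> apply_moves([
  [[0,0,0,-0.003,0.03,0,-1],[0,0,0,-0.003,0.03,0,-1],[0,0,0,-0.003,0.03,0,-1],[0,0,0,-0.003,0.03,0,-1],[0,0,0,-0.003,0.03,0,-1]],
])

```text
clock: 7.08
tool_pos: [0.5231, 0.2153, 0.0753]
ee_rot: [0.0, 0.997, 0.08, -0.0]
wrist_force: [-0.8, 0.1, -0.3]
gripper_width: 0.0001
grasp_force: 0.2
```

>>> apply_moves([
  [[0,0,0,-0.002,0.02,0,-1],[0,0,0,-0.002,0.02,0,-1],[0,0,0,-0.002,0.02,0,-1],[0,0,0,-0.002,0.02,0,-1]],
])

```text
clock: 7.42
tool_pos: [0.5221, 0.2248, 0.0753]
ee_rot: [0.0, 0.997, 0.08, -0.0]
wrist_force: [-0.4, -1.4, -1.1]
gripper_width: 0.0002
grasp_force: 0.3
```

```bash
python3 st.py;  cp pics/w.png pics/w6.png
```

```text
[0.5221296  0.22513342 0.07535915] [-0.00198745  0.14226845] [-0.7951094  -0.18664217  1.15689256]
```

View pics/w6.png

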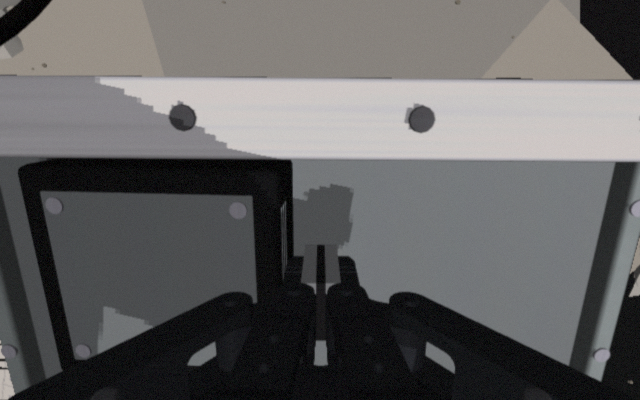

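The plug now almost covers the socket, with its right face near column 290. I'll switch to small steps until it drops and stops.

>>> apply_moves([
  [[0,0,0,-0.0015,0.013,0,-1],[0,0,0,-0.0015,0.013,0,-1],[0,0,0,-0.0015,0.013,0,-1],[0,0,0,-0.0015,0.013,0,-1]],
])

```text
clock: 7.8
tool_pos: [0.5215, 0.2309, 0.0753]
ee_rot: [0.0, 0.997, 0.08, -0.0]
wrist_force: [0.4, -0.6, 0.1]
gripper_width: -0.0
grasp_force: 0.3
```

>>> apply_moves([
  [[0,0,0,-0.001,0.01,0,-1],[0,0,0,-0.001,0.01,0,-1],[0,0,0,-0.001,0.01,0,-1]],
])

```text
clock: 8.05
tool_pos: [0.5211, 0.2345, 0.0753]
ee_rot: [0.0, 0.997, 0.08, -0.0]
wrist_force: [0.5, -1.4, -0.3]
gripper_width: 0.0
grasp_force: 0.3
```

>>> apply_moves([
  [[0,0,0,-0.001,0.01,0,-1],[0,0,0,-0.001,0.01,0,-1]],
])

```text
clock: 8.22
tool_pos: [0.5209, 0.2369, 0.0753]
ee_rot: [-0.0, 0.997, 0.08, 0.0]
wrist_force: [-0.2, -0.7, -0.8]
gripper_width: -0.0005
grasp_force: 0.2
```

>>> apply_moves([
  [[0,0,0,-0.001,0.008,0,-1],[0,0,0,0,0,0,-1]],
])

```text
clock: 8.38
tool_pos: [0.5208, 0.2375, 0.0754]
ee_rot: [0.0, 0.997, 0.08, -0.0]
wrist_force: [0.1, -2.6, 0.4]
gripper_width: -0.0001
grasp_force: 1.3
```

Run:
```python
from h import *; from st import st
c,p,d=snap('wrist');o=ctrl.observe();print(o['tool_pos'],st(o['tool_pos']),o['wrist_force'])
for u,v in [(80,230),(230,230),(150,250),(80,300),(200,280),(500,250)]: print(u,v,dep(c,u,v,d).round(4))
c,p,d=snap('top')
for X in ([.47,.28,.076],[.55,.26,.076],[.51,.3,.076],[.5,.24,.076],[.52,.33,.076]):
    u=proj(c,np.array(X)); print(u.round(),dep(c,*u,d).round(4))
```

```text
[0.52078265 0.23747861 0.07533477] [-0.00142233  0.15467404] [-0.31938414 -2.65707475  0.25755235]
80 230 [0.5294 0.3297 0.0702]
230 230 [0.5386 0.2751 0.0711]
150 250 [0.5258 0.3038 0.0707]
80 300 [0.5013 0.3291 0.0719]
200 280 [0.5165 0.2845 0.0709]
500 250 [0.5362 0.1561 0.0391]
[247. 224.] [0.4715 0.2828 0.0604]
[255. 197.] [0.4964 0.2065 0.4096]
[241. 210.] [0.501  0.2863 0.1466]
[261. 214.] [0.4861 0.2232 0.1928]
[231. 207.] [0.4755 0.2585 0.4036]
```

The plug top reads 70–72 mm and level, and the finger feels 2.6 N against the far wall, so it has dropped into the mouth. I'll back off, rise and go over its centre.

>>> apply_moves([
  [[0,0,0,0.007,-0.042,0,-1],[0,0,0,0,0,0.25,-1],[0,0,0,0,0,0.25,-1],[0,0,0,-0.04,0.296,0,-1],[0,0,0,-0.04,0.296,0,-1]],
])

```text
clock: 8.9
tool_pos: [0.5145, 0.304, 0.1386]
ee_rot: [-0.001, 0.997, 0.078, 0.003]
wrist_force: [0.7, -0.3, -0.1]
gripper_width: -0.0001
grasp_force: 0.0
```

>>> apply_moves([
  [[0,0,0,0,0,0,-1],[0,0,0,0,0,0,-1]],
])

```text
clock: 9.07
tool_pos: [0.5116, 0.3052, 0.1355]
ee_rot: [-0.0, 0.997, 0.081, 0.0]
wrist_force: [0.6, -0.0, 0.7]
gripper_width: 0.0001
grasp_force: 0.0
```

Run:
```python
from h import *; from st import st
c,p,d=snap('wrist');o=ctrl.observe();print(o['tool_pos'],st(o['tool_pos']),o['wrist_force'])
cv2.imwrite('pics/w7.png',p[:,:,::-1])
for u,v in [(250,200),(390,200),(320,180),(270,150),(370,150)]: print(u,v,dep(c,u,v,d).round(4))
```

```text
[0.51162129 0.30406373 0.13508662] [-0.0002482   0.22187619] [ 0.03565926 -0.09327248  0.06004209]
250 200 [0.5235 0.3469 0.0696]
390 200 [0.5359 0.273  0.0705]
320 180 [0.5407 0.3117 0.0712]
270 150 [0.5513 0.3401 0.0663]
370 150 [0.5594 0.2874 0.0612]
```

View pics/w7.png

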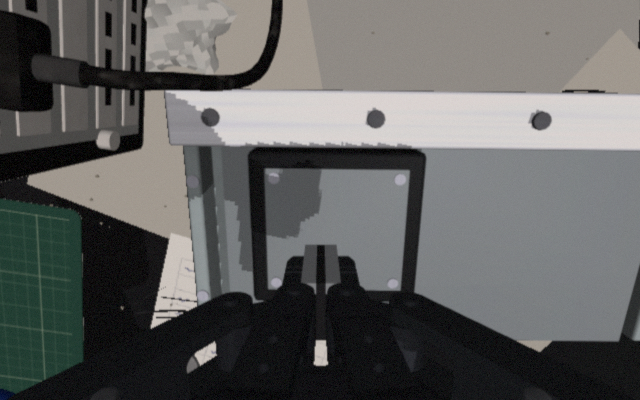

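The plug sits square in the mouth, level, with its top spanning columns 250–422. The fingers are about 6 mm left of centre, so I'll correct that and descend.

>>> apply_moves([
  [[0,0,0,0.007,-0.047,-0.12,-1],[0,0,0,0,0,-0.11,-1],[0,0,0,0,0,0,-1],[0,0,0,0,0,0,-1]],
])

```text
clock: 9.45
tool_pos: [0.5118, 0.2968, 0.106]
ee_rot: [0.001, 0.997, 0.079, -0.002]
wrist_force: [-0.4, 0.2, 0.1]
gripper_width: 0.0
grasp_force: 0.0
```

>>> apply_moves([
  [[0,0,0,0,0,-0.017,-1],[0,0,0,0,0,-0.017,-1],[0,0,0,0,0,-0.017,-1]],
])

```text
clock: 9.7
tool_pos: [0.5133, 0.2982, 0.1021]
ee_rot: [-0.0, 0.997, 0.08, 0.0]
wrist_force: [-0.5, -0.1, 0.5]
gripper_width: -0.0001
grasp_force: 0.0
```

Centred. Pressing down in 2 mm steps.

>>> apply_moves([
  [[0,0,0,0,0,-0.017,-1],[0,0,0,0,0,-0.017,-1],[0,0,0,0,0,-0.017,-1],[0,0,0,0,0,-0.008,-1]],
])

```text
clock: 10.03
tool_pos: [0.513, 0.2983, 0.0949]
ee_rot: [-0.0, 0.997, 0.08, 0.0]
wrist_force: [-3.3, 0.3, 6.6]
gripper_width: 0.0002
grasp_force: 3.2
```

>>> apply_moves([
  [[0,0,0,0,0,-0.012,-1],[0,0,0,0,0,-0.012,-1],[0,0,0,0,0,-0.012,-1]],
])

```text
clock: 10.28
tool_pos: [0.513, 0.2982, 0.0911]
ee_rot: [-0.0, 0.997, 0.08, 0.0]
wrist_force: [-2.5, -1.1, 7.0]
gripper_width: -0.0003
grasp_force: 3.4
```

>>> apply_moves([
  [[0,0,0,0,0,-0.012,-1],[0,0,0,0,0,-0.012,-1],[0,0,0,0,0,-0.012,-1],[0,0,0,0,0,-0.012,-1]],
])

```text
clock: 10.62
tool_pos: [0.513, 0.2983, 0.0854]
ee_rot: [-0.0, 0.997, 0.08, 0.0]
wrist_force: [-2.4, -1.7, 7.2]
gripper_width: -0.0002
grasp_force: 3.4
```

>>> apply_moves([
  [[0,0,0,0,0,-0.01,-1],[0,0,0,0,0,-0.01,-1]],
])

```text
clock: 10.78
tool_pos: [0.513, 0.2983, 0.083]
ee_rot: [-0.0, 0.997, 0.08, 0.0]
wrist_force: [-2.8, -1.6, 6.3]
gripper_width: -0.0001
grasp_force: 3.4
```

>>> apply_moves([
  [[0,0,0,0,0,-0.008,-1],[0,0,0,0,0,-0.008,-1]],
])

```text
clock: 10.95
tool_pos: [0.513, 0.2982, 0.081]
ee_rot: [-0.0, 0.997, 0.08, 0.0]
wrist_force: [-3.2, -1.5, 7.7]
gripper_width: 0.0001
grasp_force: 4.2
```

>>> apply_moves([
  [[0,0,0,0,0,-0.006,-1],[0,0,0,0,0,0,-1]],
])

```text
clock: 11.12
tool_pos: [0.513, 0.2983, 0.081]
ee_rot: [0.0, 0.997, 0.08, 0.0]
wrist_force: [-5.3, -2.1, 11.7]
gripper_width: 0.0001
grasp_force: 5.5
```

It stopped at the predicted height with the force rising. One firmer nudge, hold, then release.

>>> apply_moves([
  [[0,0,0,0,0,-0.01,-1],[0,0,0,0,0,0,-1],[0,0,0,0,0,0,-1]],
])

```text
clock: 11.37
tool_pos: [0.5132, 0.2984, 0.0809]
ee_rot: [0.0, 0.997, 0.08, 0.0]
wrist_force: [-6.7, -4.1, 18.6]
gripper_width: -0.0003
grasp_force: 8.9
```

>>> apply_moves([
  [[0,0,0,0,0,0.05,-1],[0,0,0,0,0,0.25,-1],[0,0,0,-0.1,0,0.3,-1],[0,0,0,-0.1,0,0.3,-1],[0,0,0,0,0,0,-1]],
])

```text
clock: 11.78
tool_pos: [0.4912, 0.3001, 0.1945]
ee_rot: [-0.002, 0.997, 0.08, 0.005]
wrist_force: [0.8, 1.0, 1.2]
gripper_width: -0.0003
grasp_force: 0.0
```

Run:
```python
from h import *; from st import st
c,p,d=snap('wrist');o=ctrl.observe();print(o['clock'],o['tool_pos'],o['wrist_force'])
cv2.imwrite('pics/w8.png',p[:,:,::-1])
R=np.array(c['R']);F=f(c); v,u=np.mgrid[0:400,0:640]; Z=d.astype(float)
W=(np.stack([(u-c['cx'])/F*Z,(v-c['cy'])/F*Z,Z],-1)-c['t'])@R
e=W[...,0]*np.cos(.1542)+W[...,1]*np.sin(.1542)-.5525; y=-W[...,0]*np.sin(.1542)+W[...,1]*np.cos(.1542)
m=(abs(e)<.035)&(abs(y-.2155)<.04)&(W[...,2]<.08)&(W[...,2]>.02)
A=np.c_[e[m],y[m]-.2155,np.ones(m.sum())]; print('top plane tiltx tilty z',np.linalg.lstsq(A,W[...,2][m],rcond=None)[0].round(4),m.sum())
m=(abs(e)<.035)&(abs(y-.12)<.03)&(W[...,2]<.08); print('deck z',np.median(W[...,2][m]))
```

```text
11.8333 [0.49088891 0.29957652 0.19148765] [-0.57347679  0.26814635  0.24689635]
top plane tiltx tilty z [0.0001 0.0019 0.0565] 10213
deck z 0.039821428078222365
```

View pics/w8.png

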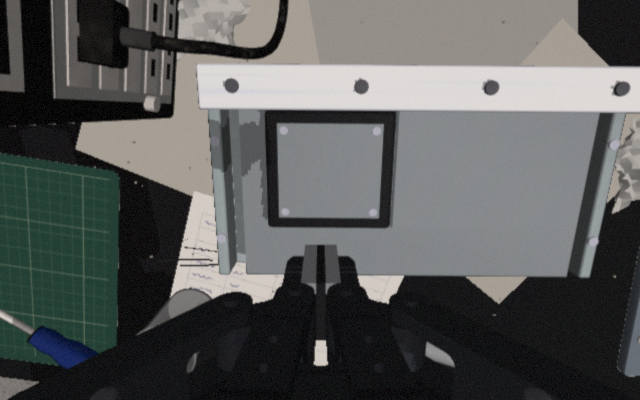

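The plug sits square at (330,168), with its top at 56.5 mm, tilt under 0.002 rad and the robot clear of it. Handing in.

```bash
python3 -c "from station import ctrl; print(ctrl.job_done())"
```

```text
the job is handed in; nothing more can be done
None
```

The plug is pressed home in the socket and released: its top measured 56.5 mm above the worktop (56 mm is fully home), level within 0.002 rad. I handed the job in at about 12 s; no verdict came back.

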